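Set the gain fader, then index the test selector to its third click and hold it

ROBOT

A 6-joint arm with a two-finger parallel gripper is mounted at the origin on the work surface. World frame = base frame: x ahead of the robot, y to its left, z up, the work surface at z = 0. Lengths are in m, angles in rad, forces in N, time in s.
With the tool pointing down it reaches from about 0.325 to 0.9 m from the base axis. Payload 6.1 kg.
Tool frame: the origin (TCP) lies on the centre line of the jaws, within the pads' length; the fingertips stand arm.nose_length ahead of it and the grasp point (between the pads) is the TCP (arm.nose_length is the distance from the TCP to the fingertips, in m); z points along the fingers, y is the line along which they close (so a half turn about z gives the same grasp; the last joint's range is limited). The gripper opens to 85 mm and grips with 20 to 120 N. Pads are 22 mm wide; open, the fingers measure 114 mm over their backs; the gripper's body (76 mm by 85 mm) begins 54 mm behind the grasp point. The pads swing forward as they close: fully open they stand 13 mm farther back than shut.
Start: joints at [1.015, 0.22, 1.526, -0, 1.395, -0.126], TCP at [0.26, 0.568, 0.25] pointing down, gripper open.
Joint ranges: [-2.98, 2.98], [-0.91, 2.08], [0.09, 2.57], [-1.24, 4.39], [0.2, 2.65], [-2.68, 2.68]. Speed limits (rad/s): [2.57, 2.57, 3.01, 3.14, 3.14, 3.14].

INTERFACE

Orientations are given as a unit quaternion [x, y, z, w].
In Python, from plant import arm gives the robot as it stands.
- The arm moves only by the tool carry_out, never from a script. Its arguments are lists of equal length, an entry for each row: "gripper": the opening in per cent of the stroke, from 0 (shut) to 100 (fully open); "delta_pos": the shift along the tool's x, y, z in m, a list of three; "yaw": the turn about the tool's z in degrees. In form: {"gripper": [gripper, ...], "delta_pos": [[dx, dy, dz], ...], "yaw": [yaw, ...]}. A call has 1 to 10 rows; each row shifts and turns the commanded pose from where the row before left it, along the tool's axes as they then stand; what a row does not reach is not made up. A row lasts 1/8 s, in which the tool goes at most 62.5 mm and 10.7 degrees, less where a joint would pass 70% of its speed; a pose out of reach is approached as far as the arm can. A call is refused whole if a number of a shift passes 0.0625 or a number of a turn 10.7, either way. A call with a gripper value outside its range is refused whole. The fingers move at their own pace and stop on an object; "force" is the grip in N (left out, the last holds). Time passes only in rows, so rows that do not move let the fingers close. It gives the time, the measured TCP pose, the force, the opening and the grip force at its end, in the units of the state.
- arm.state(): the state, without advancing time (a new reading comes with each control period).
- arm.read_camera(name): name is "scene" or "side" or "wrist"; returns a dict with "image" (384x512x3 uint8, blue, green, red), "vfov" (degrees; the focal length in pixels is half the picture's height over the tangent of half this angle, whatever the lens; pixels are square), "cx", "cy" (the principal point, pixels), "R" (3x3) and "t" (3): a world point X has camera coordinates R X + t. Camera axes: x right, y down, z forward; pixel columns grow to the right and rows downward; lengths in m; the calibration is good to about 2 mm. A picture is of the moment at which its call begins. There is no depth.
- arm.close_job(): hands the job in; it is judged then, once.
The state is a dict: "t": time; "joint_pos": joint angles; "qvel": joint speeds; "effort": joint torques, N m; "ee_pos": TCP position; "eef_rot": TCP orientation; "force": force on the tool from outside, world axes, zero at the start; "torque": the same for the moment, N m; "finger_gap": finger opening in m; "grip_force": force on a finger pad.
Only numpy, scipy, OpenCV 4.12 (cv2) and the standard library are available. Lean on these libraries where they do the work, as an engineer would, in place of code of your own. Each camera call takes 0.05 s, during which the arm holds its last target. There are 200 camera calls.

TASK

At the watch-timing bench, first slide the preamplifier's fader until the white line on its grip is level with the green index clip beside the track, and leave it there. Then turn the recorder's black test selector clockwise from its spring-loaded home stop, counting the clicks, to the third click position (the third black tick after the orange home tick), without running on to the fourth, and keep hold of it there: it springs home if let go, so finish while still holding it on the third click. Leave everything else on the bench undisturbed.

Things in the scene. Friction and masses are not known exactly. Their poses are not given: they have to be found in the camera images.
- preamp: The preamplifier: a fixed cream box, 110 x 200 x 45 mm (x, y, z), dark blue front strip. Origin: centre of its underside, on the bench; z up, x towards its back, y along the fader track. It stands on either side of the bench centre line. On its top lies the fader's aluminium track, 40 mm wide (x) and 170 mm long (y), centred, 14 mm high, so its top is 59 mm above the bench.
- fader (a joint): Travel of the fader grip along the track in m, 0 to 0.12, growing towards the preamp's +y; 0.06 is mid-track. Light friction (about 1.2 N); it stays where it is left. It starts between 0 and 0.035.
- fader_top (a point): Centre of the top face of the fader grip, which moves with it: a black block 28 mm (preamp x) by 20 mm (preamp y) by 40 mm high, standing on the track, with a white line across its top (along the preamp's x). The top is 99.5 mm above the bench. Axes as the preamp's.
- index_clip: Green index clip, fixed on the preamp's top beside the track, on the track's +x side, 24 x 12 x 8 mm with a white line; it is lower than the track. Its axes are parallel to the preamp's; its origin is the end of its underside nearest the track. The fader is set when fader_top has the same y as the clip in these axes. The clip always lies 20 mm or more to +y of where the fader starts, within its travel.
- recorder: The timing recorder: a fixed blue box, 180 x 200 x 55 mm (x, y, z), with a 25 mm higher, 40 mm wide grey ledge along its back (+x) edge. Origin: centre of its underside, on the bench; z up. The selector's axis is vertical, 25 mm to -x of the origin, in the middle of a flat white dial 108 mm wide.
- selector (a joint): Angle of the test selector in rad, growing clockwise seen from above, 0 at home to 1.72. Click positions (detents) at 0.4, 0.8, 1.2 (the third) and 1.6. A return spring always drives it back towards 0 with 0.02 to 0.13 N m, and it runs home if released, even from a click position. Turning it on, the torque needed falls from about 0.12 N m just past one click position to about 0.03 N m just before the next, where it jumps up again: that jump is the click. Starts at 0.
- selector_grip (a point): Point on the selector's axis at the height to grip, 86 mm above the bench, 10 mm below the top of the grip bar; z up, x and y turn with the knob as selector_bar's.
- selector_bar: The black grip bar of the selector, turning with it: 42 mm long (its x), 14 mm thick (its y), to be pinched across its thickness. It stands from 64 to 96 mm above the bench, over a 48 mm black disc. Origin on the axis, 58 mm above the bench; z up. A white pointer line lies on top on its -x half: at home it points to the recorder's -x, at the orange tick; black ticks on the dial mark the click positions, passed in order as it turns clockwise through +y.
- watch: Bystander: a steel watch head, 40 mm across, 11 mm high, lying between the two instruments. Origin: centre of the underside.
- paper_roll: Bystander: a roll of chart paper, 54 mm across, 40 mm high, standing loose on the ledge of the recorder at its -y end. Origin: centre of the underside, 80 mm above the bench.
- loupe: Bystander: a black loupe, 34 mm across, 30 mm high, beyond the instruments. Origin: centre of the underside.
- sensor_cradle: Bystander: a light blue watch sensor cradle on a forked foot, 110 x 90 x 76 mm, beyond the instruments. Origin: under the foot.
- calculator: Bystander: a black calculator, 140 x 85 x 14 mm, beyond the instruments. Origin: centre of the underside.
- parts_tray: Bystander: a white divided parts tray, 120 x 160 x 30 mm, at the left side. Origin: centre of the underside.
- oil_stand: Bystander: a round oil-cup stand, 60 mm across, 34 mm high, at the right side. Origin: centre of the underside.
Not all that is in view belongs to the job. Leave any yellow look-alike of the preamp alone.

How it is judged:
On the way, in this order (a step that is already met when the one before it is completed fails the run):
1. the fader is level with the index clip (within 4 mm), the selector still at home (y of fader_top in the frame of index_clip between -0.004 and 0.004 m and value of joint selector below 0.2 rad), for 0.3 s.
2. the selector is held by the fingers on its third click position (value of joint selector between 1.05 and 1.35 rad and contact force between the fingers and selector_bar above 2 N), for 0.5 s.
At the end, for the whole second after the job is handed in: The fingers press on the selector's grip bar with more than 2 N and hold it still (under 0.1 rad/s) on the third click position (joint 1.2, within 0.15 rad), and the fader's line is still within 4 mm of the index clip (all of step 2 and y of fader_top in the frame of index_clip between -0.004 and 0.004 m and velocity of joint selector between -0.1 and 0.1 rad/s); the arm keeps its last pose, push and grip.
It fails at once if the selector runs on past the third click position, over the hump to the fourth (value of joint selector above 1.42 rad).
It fails at once if a bystander (watch, paper roll, loupe, sensor cradle, calculator, parts tray or oil stand) is moved by more than 20 mm (distance of any of watch, paper_roll, loupe, sensor_cradle, calculator, parts_tray, oil_stand from where it was at the start of the episode above 0.02 m).
It also fails if it takes over 45 s, if anything falls off the work surface, if the arm or the gripper's body presses on something with over 40 N, if the wrist force passes 120 N, or if a joint passes its speed limit or range.

## Working session

There is one attempt and no reset: what is moved stays moved. The work goes in short steps, Python scripts to look and compute and a tool call to move; the robot and the scene stay as the last step left them, time stands still between calls to the robot, and variables do not carry over. Pictures are saved under pics/ and viewed, at most 10 in all, crops included, and the job is handed in when it is done.

Besides the shell and the picture viewer there is one more tool, called after ">>>" by a JSON object that holds its "fn" and its "kwargs", one argument or row to a line. carry_out: Moves the arm, as the interface text tells. Its arguments: {"type":"object","properties":{"gripper":{"type":"array","items":{"type":"number"}},"delta_pos":{"type":"array","items":{"type":"array","items":{"type":"number"}}},"yaw":{"type":"array","items":{"type":"number"}},"force":{"type":"number"}},"required":["gripper","delta_pos","yaw"]}

```bash
ls && mkdir -p pics && cat > h.py <<'E'
import numpy as np, cv2
from plant import arm
def ray(c,u,v):
    f=c["image"].shape[0]/2/np.tan(np.radians(c["vfov"])/2)
    d=np.array([(u-c["cx"])/f,(v-c["cy"])/f,1.])
    R=np.array(c["R"]);t=np.array(c["t"])
    return -R.T@t, R.T@d
def plane(c,u,v,z):
    o,d=ray(c,u,v); return (o+d*(z-o[2])/d[2])
def proj(c,X):
    f=c["image"].shape[0]/2/np.tan(np.radians(c["vfov"])/2)
    p=np.array(c["R"])@np.array(X)+np.array(c["t"]); return np.array([c["cx"]+f*p[0]/p[2],c["cy"]+f*p[1]/p[2]])
E
python3 - <<'E'
from h import *
import pickle
cs={n:arm.read_camera(n) for n in("scene","side","wrist")}
pickle.dump(cs,open("c0.pkl","wb"))
for n,c in cs.items():
    print(n,c["vfov"],c["cx"],c["cy"],-np.array(c["R"]).T@c["t"],{k for k in c})
cv2.imwrite("pics/a.png",cv2.resize(cs["scene"]["image"],(800,600)))
cv2.imwrite("pics/b.png",cv2.resize(cs["side"]["image"],(800,600)))
print(arm.state(),arm.nose_length)
E
```

```text
pics
scene 43.89572862628873 261.75917069686085 191.23995155738302 [ 1.16373761 -0.49648856  1.35917103] {'image', 't', 'vfov', 'R', 'cx', 'cy'}
side 50.31814609712988 260.7065163953962 191.36949415859118 [-0.02405682 -1.16425932  1.10306723] {'image', 't', 'vfov', 'R', 'cx', 'cy'}
wrist 67.22167622290911 256.5940450626484 189.50092279455694 [0.20155023 0.59544378 0.37171571] {'image', 't', 'vfov', 'R', 'cx', 'cy'}
{'t': 0.15, 'joint_pos': array([ 1.01489470e+00,  2.21066007e-01,  1.52732966e+00, -1.01920696e-06,
        1.39470341e+00, -1.26110896e-01]), 'qvel': array([ 0.0007248 , -0.00183069, -0.00388317, -0.00029935,  0.00216706,
       -0.00042081]), 'effort': array([ 1.79267490e-04, -4.97481930e+01, -3.89904714e+01, -1.26917212e-04,
        6.98921154e-03, -2.34804764e-05]), 'ee_pos': array([0.2602067 , 0.56778555, 0.24944737]), 'eef_rot': array([ 2.13245052e-01,  9.76998455e-01, -7.10005959e-04, -2.51427122e-04]), 'force': array([ 0.71074642,  0.30145141, -0.14228702]), 'torque': array([ 0.00026785,  0.04709073, -0.02591396]), 'grip_force': 0.0, 'finger_gap': 0.08539982427502503} 0.019
```

View pics/a.png

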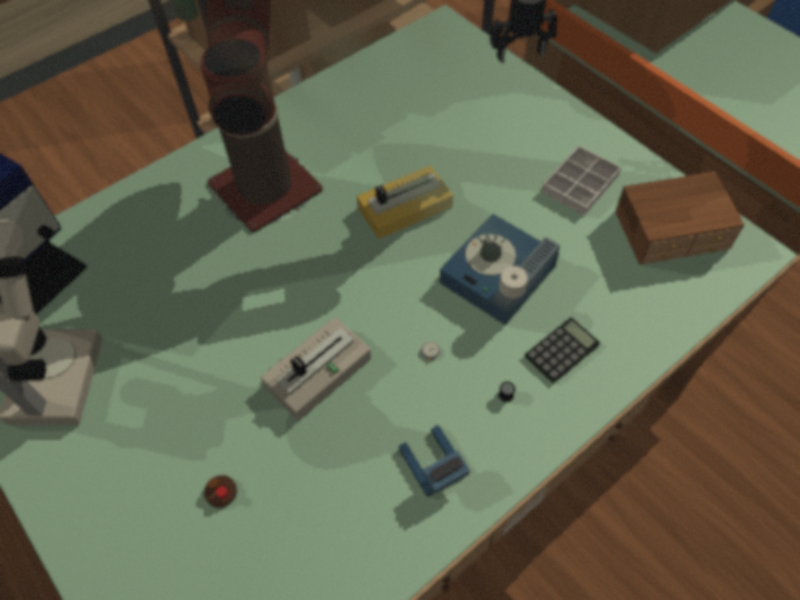

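View pics/b.png

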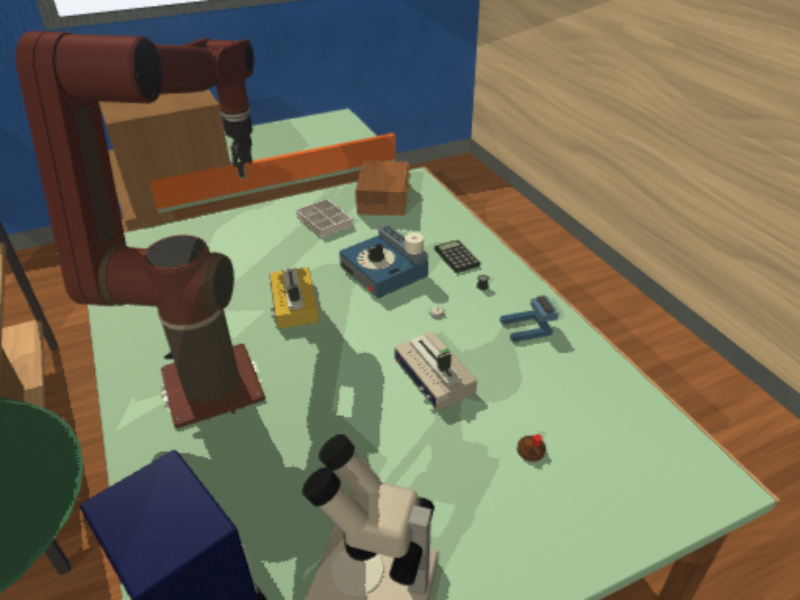

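The scene view shows two candidates. The cream box at (315,367) has a green clip at (333,368), so it is the preamp. The yellow box at (405,200) is the look-alike. The recorder is at (500,265). Next I'll confirm the cream box in an enlarged crop and measure.

```bash
python3 - <<'E'
from h import *
import pickle
cs=pickle.load(open("c0.pkl","rb"))
S,D=cs["scene"],cs["side"]
def crop(c,u0,v0,w,h): return cv2.resize(c["image"][v0:v0+h,u0:u0+w],(400,300),interpolation=cv2.INTER_CUBIC)
o=np.vstack([np.hstack([crop(S,160,195,88,66),crop(D,244,202,72,54)]),np.hstack([crop(S,276,135,88,66),crop(D,210,140,72,54)])])
cv2.imwrite("pics/c.png",o)
for n,c,(u0,v0,w,h) in(("scene",S,(160,195,88,75)),("side",D,(244,202,72,64))):
    im=c["image"][v0:v0+h,u0:u0+w]; hsv=cv2.cvtColor(im,cv2.COLOR_BGR2HSV)
    m=cv2.inRange(hsv,(45,110,40),(85,255,255))
    k,l,s,cen=cv2.connectedComponentsWithStats(m)
    for i in range(1,k):
        if s[i,4]>5: print(n,"green",s[i,4],cen[i]+[u0,v0],plane(c,*(cen[i]+[u0,v0]),.053))
    m=cv2.inRange(hsv,(0,0,0),(180,255,45))
    k,l,s,cen=cv2.connectedComponentsWithStats(m)
    for i in range(1,k):
        if s[i,4]>25: print(n,"dark",s[i],cen[i]+[u0,v0],plane(c,*(cen[i]+[u0,v0]),.08))
E
```

```text
scene dark [26 36 10 12 49] [190.53061224 236.28571429] [ 0.50036383 -0.24138803  0.08      ]
side dark [36 25  8 10 57] [284.05263158 231.77192982] [ 0.49602412 -0.2402242   0.08      ]
```

View pics/c.png

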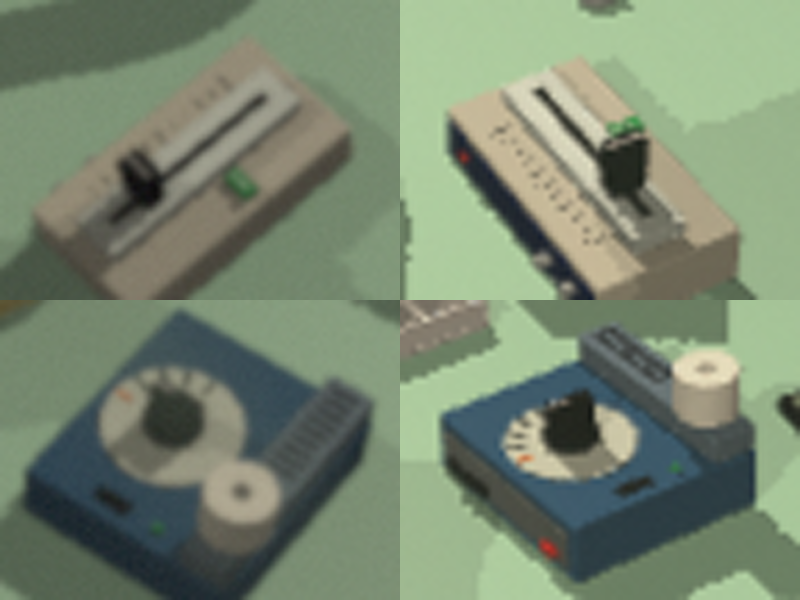

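The top crops confirm the cream preamp. In the scene view its fader is at about px (190,235), the green clip at (213,235), and the slot runs from (184,243) to (218.5,216). The selector dial is at about (314,163), with the orange tick at (303.5,156).

```bash
python3 - <<'E'
from h import *
import pickle
S=pickle.load(open("c0.pkl","rb"))["scene"]
a=plane(S,184.2,243.4,.059);b=plane(S,218.5,216.3,.059)
print("slot",a,b,np.linalg.norm(b-a),"yaw of +y",np.degrees(np.arctan2(*(b-a)[1::-1])))
print("clip",plane(S,213,235.3,.053))
d=plane(S,313.8,162.7,.057);o=plane(S,303.5,156.1,.057)
print("dial",d,"orange",o,np.degrees(np.arctan2(*(o-d)[1::-1])))
from scipy.spatial.transform import Rotation as R
print(R.from_quat(arm.state()["eef_rot"]).as_matrix().round(3))
E
```

```text
slot [ 0.49696943 -0.26606179  0.059     ] [ 0.48846669 -0.1287268   0.059     ] 0.13759794662712954 yaw of +y 93.54279656356162
clip [ 0.52850044 -0.18091397  0.053     ]
dial [0.52896582 0.24514336 0.057     ] orange [0.48571801 0.23759919 0.057     ] -170.10485636623744
[[-0.909  0.417 -0.001]
 [ 0.417  0.909 -0.001]
 [ 0.    -0.001 -1.   ]]
```

>>> {"fn": "carry_out", "kwargs": {
  "gripper": [100,100,100,100,100,100,100,100,100,100],
  "delta_pos": [
    [-0.0394,-0.0454,0],
    [-0.0394,-0.0454,0],
    [-0.0394,-0.0454,0],
    [-0.0394,-0.0454,0],
    [-0.0394,-0.0454,0],
    [-0.0394,-0.0454,0],
    [-0.0394,-0.0454,0],
    [-0.0394,-0.0454,0],
    [-0.0394,-0.0454,0],
    [-0.0394,-0.0454,0]
  ],
  "yaw": [0,0,0,0,0,0,0,0,0,0]
}}

```text
t: 1.4
ee_pos: [0.4295, -0.0107, 0.2504]
eef_rot: [0.213, 0.977, 0.0, 0.0]
force: [1.2, 0.0, -0.5]
finger_gap: 0.0854
grip_force: 0.0
```

>>> {"fn": "carry_out", "kwargs": {
  "gripper": [60,60,60,60,60,60,60,60],
  "delta_pos": [
    [-0.0394,-0.0454,0],
    [-0.0394,-0.0454,0],
    [-0.0394,-0.0454,0],
    [-0.0394,-0.0454,0],
    [0,0,0],
    [0,0,0],
    [0,0,0],
    [0,0,0]
  ],
  "yaw": [0,0,0,0,-9.4,-9.4,-9.4,0]
}}

```text
t: 2.4
ee_pos: [0.4968, -0.2394, 0.2499]
eef_rot: [-0.03, 1.0, 0.0, -0.0]
force: [-0.0, 0.1, 0.2]
finger_gap: 0.0512
grip_force: 0.0
```

```bash
python3 - <<'E'
from h import *
import pickle
from scipy.spatial.transform import Rotation as R
c=arm.read_camera("wrist");pickle.dump(c,open("w1.pkl","wb"))
s=arm.state();print(s["t"],s["ee_pos"],s["joint_pos"],s["finger_gap"],R.from_quat(s["eef_rot"]).as_matrix().round(3))
cv2.imwrite("pics/w1.png",cv2.resize(c["image"],(800,600)))
E
```

```text
2.45 [ 0.49687258 -0.23940433  0.2500507 ] [-5.91982524e-01  4.57601905e-02  1.71962953e+00 -2.52993525e-05
  1.37666859e+00 -2.22179127e+00] 0.05120595217073852 [[-0.998 -0.059 -0.   ]
 [-0.059  0.998  0.   ]
 [ 0.     0.    -1.   ]]
```

View pics/w1.png

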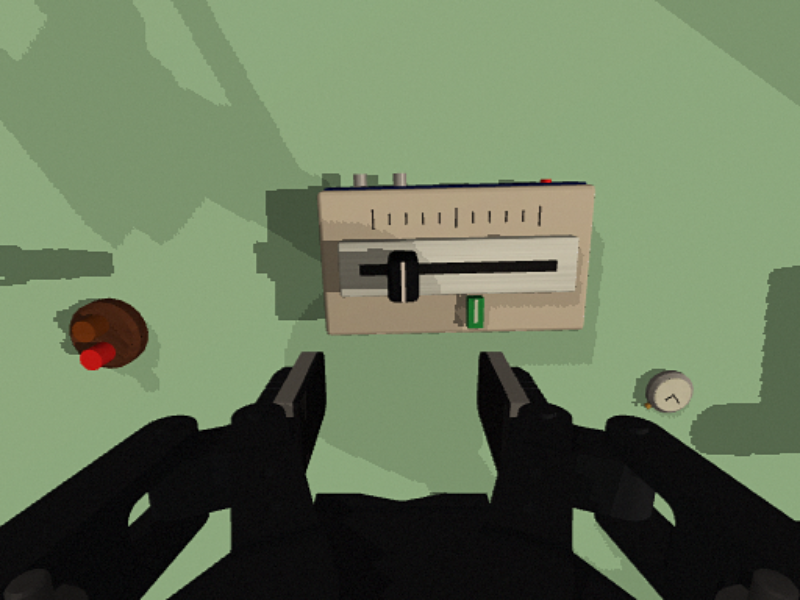

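The wrist view shows the fader's white line at about (403,281), the clip's white line at (476,312), and the box top edge running from (320,192) to (592,186). I'll compute their positions from these.

```bash
cat >> h.py <<'E'
def green(c,z=.053):
    hsv=cv2.cvtColor(c["image"],cv2.COLOR_BGR2HSV)
    m=cv2.inRange(hsv,(50,130,30),(85,255,255))
    m=cv2.morphologyEx(m,cv2.MORPH_CLOSE,np.ones((5,5)))
    k,l,s,cen=cv2.connectedComponentsWithStats(m)
    i=1+np.argmax(s[1:,4]); return cen[i],s[i],plane(c,*cen[i],z)
E
python3 - <<'E'
from h import *
import pickle
c=pickle.load(open("w1.pkl","rb"));im=c["image"]
print("clip",*green(c))
g=cv2.cvtColor(im,cv2.COLOR_BGR2GRAY)
x0,x1,y0,y1=252,264,169,190
w=np.where(g[y0:y1,x0:x1]>110,g[y0:y1,x0:x1],0).astype(float)
w[:, :]=w; yy,xx=np.mgrid[y0:y1,x0:x1]
u,v=(w*xx).sum()/w.sum(),(w*yy).sum()/w.sum()
print("line",u,v,plane(c,u,v,.0995), w.astype(int)[::4])
# track lower/upper edges via aluminium mask
m=((g>125)).astype(np.uint8)
p,q=[plane(c,a*.64,b*.64,.059) for a,b in((341,296),(577,291))];r=np.degrees(np.arctan2(*(q-p)[1::-1]))
p2,q2=[plane(c,a*.64,b*.64,.059) for a,b in((339,243),(579,237))];r2=np.degrees(np.arctan2(*(q2-p2)[1::-1]))
print(p,q,r,p2,q2,r2)
E
```

```text
clip [303.63255814 198.89302326] [299 189  11  21 215] [ 0.52611292 -0.18299933  0.053     ]
line 257.50931758530186 178.9981627296588 [ 0.49508777 -0.23848047  0.0995    ] [[  0   0   0   0   0 179 187   0   0   0   0   0]
 [  0   0   0   0   0 176 187   0   0   0   0   0]
 [  0   0   0   0   0 178 184   0   0   0   0   0]
 [  0   0   0   0   0 177 186   0   0   0   0   0]
 [  0   0   0   0   0 179 182   0   0   0   0   0]
 [  0   0   0   0   0 177 185   0   0   0   0   0]]
[ 0.51906882 -0.28103892  0.059     ] [ 0.50518036 -0.11221375  0.059     ] 94.7028656279087 [ 0.48089419 -0.28342127  0.059     ] [ 0.46666306 -0.11709173  0.059     ] 94.89030781134048
```

>>> {"fn": "carry_out", "kwargs": {
  "gripper": [60,60,60,60,60,60],
  "delta_pos": [
    [0.0018,0.001,0.04],
    [0,0,0.05],
    [0,0,0.04],
    [0,0,0.02],
    [0,0,0.012],
    [0,0,0]
  ],
  "yaw": [-1.4,0,0,0,0,0]
}}

```text
t: 3.2
ee_pos: [0.4948, -0.2383, 0.0878]
eef_rot: [-0.043, 0.999, 0.0, -0.001]
force: [0.3, -0.0, 0.5]
finger_gap: 0.0509
grip_force: 0.0
```

>>> {"fn": "carry_out", "kwargs": {
  "gripper": [20,20,20,20,20,20],
  "delta_pos": [
    [0,0,0],
    [0,0,0],
    [0,0,0],
    [0,0,0],
    [0,0,0],
    [0,0,0]
  ],
  "yaw": [0,0,0,0,0,0],
  "force": 20
}}

```text
t: 3.95
ee_pos: [0.496, -0.2391, 0.0897]
eef_rot: [-0.043, 0.999, -0.001, 0.001]
force: [-1.0, 0.3, 6.2]
finger_gap: 0.0197
grip_force: 24.8
```

>>> {"fn": "carry_out", "kwargs": {
  "gripper": [20,20,20,20,20,20],
  "delta_pos": [
    [0,0.01,0],
    [0,0.015,0],
    [0,0.015,0],
    [0,0.0132,0],
    [0,0,0],
    [0,0,0]
  ],
  "yaw": [0,0,0,0,0,0]
}}

```text
t: 4.7
ee_pos: [0.4915, -0.1853, 0.0897]
eef_rot: [-0.044, 0.999, -0.0, 0.001]
force: [-0.3, 1.2, 7.5]
finger_gap: 0.0194
grip_force: 25.0
```

```bash
python3 - <<'E'
from h import *
import pickle
c=arm.read_camera("wrist");pickle.dump(c,open("w2.pkl","wb"))
print(arm.state()["ee_pos"],arm.state()["force"],green(c))
cv2.imwrite("pics/w2.png",cv2.resize(c["image"],(800,600)))
E
```

```text
[ 0.49146925 -0.18540883  0.08967799] [-0.5397675   1.52078628  6.83424084] (array([256.5 , 292.25]), array([248, 290,  18,   5,  72], dtype=int32), array([ 0.53683412, -0.1814626 ,  0.053     ]))
```

View pics/w2.png

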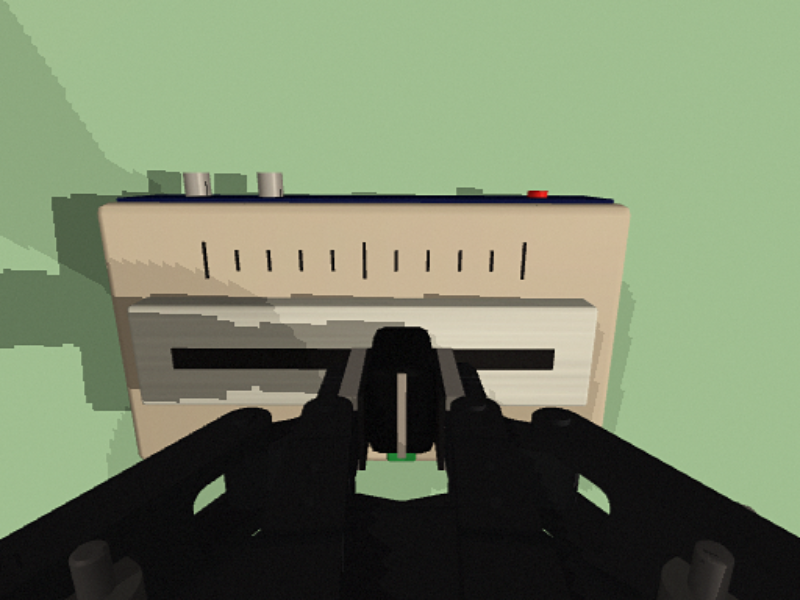

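The fader line at u=402 and the visible clip edge at 388–415 (centre 401.5) are level. I'll release, lift and check.

>>> {"fn": "carry_out", "kwargs": {
  "gripper": [60,60,60,60,60,60,60,60,60],
  "delta_pos": [
    [0,0,0],
    [0,0,0],
    [0,0,0],
    [0,0,0],
    [0,0,-0.02],
    [0,0,-0.05],
    [0,0,-0.05],
    [0,0,-0.04],
    [0,0,0]
  ],
  "yaw": [0,0,0,0,0,0,0,0,0]
}}

```text
t: 5.88
ee_pos: [0.4926, -0.1867, 0.2527]
eef_rot: [-0.043, 0.999, -0.002, 0.003]
force: [-0.0, -0.3, -0.8]
finger_gap: 0.0513
grip_force: 0.0
```

```bash
python3 - <<'E'
from h import *
import pickle
c=arm.read_camera("wrist");pickle.dump(c,open("w3.pkl","wb"))
from scipy.spatial.transform import Rotation as R
s=arm.state();print(s["ee_pos"],R.from_quat(s["eef_rot"]).as_matrix().round(4)[:2,:2])
G=green(c);print(G)
u0,v0=proj(c,[.4905,-.1853,.0995]);print(u0,v0)
g=cv2.cvtColor(c["image"],cv2.COLOR_BGR2GRAY).astype(float)
u0,v0=int(round(u0)),int(round(v0))
p=g[v0-3:v0+4,u0-8:u0+9].mean(0);print(p.round())
gc=G[0].round().astype(int);q=g[gc[1]-3:gc[1]+4,gc[0]-7:gc[0]+8].mean(0);print(q.round())
def cen(p,x): w=np.clip(p-p.max()*.6,0,None);return (w*x).sum()/w.sum()
uf=cen(p[4:13],np.arange(u0-4,u0+5));uc=cen(q[3:12],np.arange(gc[0]-4,gc[0]+5))
F=plane(c,uf,v0,.0995);C=plane(c,uc,gc[1],.053);d=C-F
y=np.array([-np.sin(np.radians(4.8)),np.cos(np.radians(4.8))]);print(uf,uc,F,C,"clip-fader y",d[:2]@y)
E
```

```text
[ 0.49140606 -0.18608489  0.25007055] [[-0.9962 -0.0866]
 [-0.0866  0.9962]]
(array([258.5, 199.5]), array([254, 191,  10,  18, 180], dtype=int32), array([ 0.52799107, -0.18221042,  0.053     ]))
258.84726830412404 177.0403196866254
[  9.  12.  13.  13.  13.  11.   0. 199. 205. 111.  22.  11.  14.  13.
  14.  14.  11.]
[ 95.  95.  97.  67.  75.  77.  69. 173. 180.  87.  75.  75.  77. 124.
 139.]
258.5185587543002 258.52607425949105 [ 0.49048777 -0.18562338  0.0995    ] [ 0.52859748 -0.18212627  0.053     ] clip-fader y 0.0002959139271532033
```

Fader set, 0.3 mm off the clip. Next, move above the selector.

>>> {"fn": "carry_out", "kwargs": {
  "gripper": [60,60,60,60,60,60,60,60,60,60],
  "delta_pos": [
    [-0.0094,0.0533,0],
    [-0.0094,0.0533,0],
    [-0.0094,0.0533,0],
    [-0.0094,0.0533,0],
    [-0.0094,0.0533,0],
    [-0.0094,0.0533,0],
    [-0.0094,0.0533,0],
    [-0.0094,0.0533,0],
    [0,0,0],
    [0,0,0]
  ],
  "yaw": [0,0,0,0,0,0,0,0,-5.2,0]
}}

```text
t: 7.18
ee_pos: [0.5274, 0.246, 0.246]
eef_rot: [-0.089, 0.996, -0.0, -0.002]
force: [-0.3, -0.9, 0.4]
finger_gap: 0.0511
grip_force: 0.0
```

```bash
python3 - <<'E'
from h import *
import pickle
c=arm.read_camera("wrist");pickle.dump(c,open("w4.pkl","wb"))
from scipy.spatial.transform import Rotation as R
s=arm.state();print(s["t"],s["ee_pos"],s["joint_pos"],R.from_quat(s["eef_rot"]).as_matrix().round(4)[:2,:2])
cv2.imwrite("pics/w4.png",cv2.resize(c["image"],(800,600)))
E
```

```text
7.225 [0.52763325 0.2455021  0.24640034] [ 3.00073171e-01  1.23369451e-01  1.64383093e+00 -1.01503853e-04
  1.37747585e+00 -1.44683346e+00] [[-0.9845 -0.1752]
 [-0.1752  0.9845]]
```

View pics/w4.png

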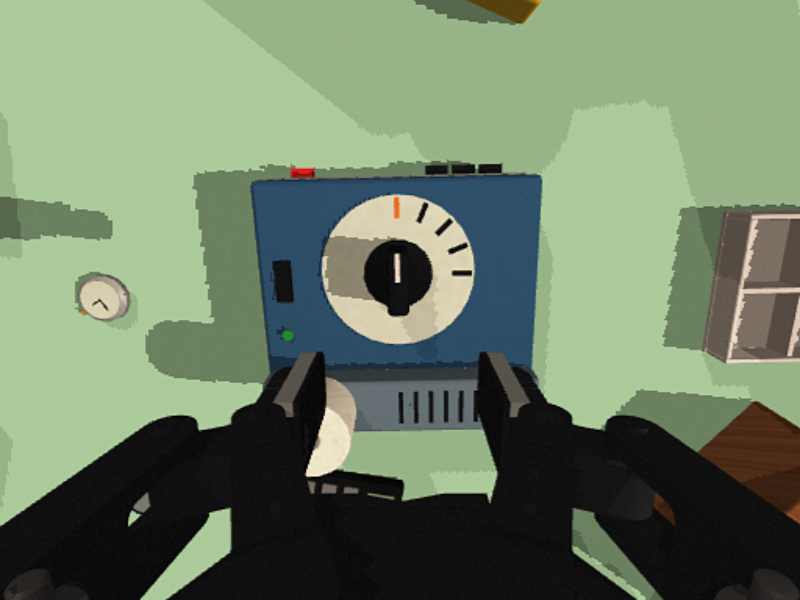

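The wrist view shows the dial centred at about (398,269) and the pointer line from (397,253) to (398,283), pointing to the orange tick at (396,208). The paper roll is at (330,430), clear of the knob.

```bash
python3 - <<'E'
from h import *
import pickle
c=pickle.load(open("w4.pkl","rb"));im=c["image"]
P=np.array([plane(c,u*.64,v*.64,.056) for u,v in((397,195),(321,268),(475,268),(398,345))])
print("dial",P.mean(0)[:2],(P[0]+P[3])/2,(P[1]+P[2])/2,np.linalg.norm(P[0]-P[3]),np.linalg.norm(P[1]-P[2]))
a=plane(c,397*.64,253*.64,.096);b=plane(c,398*.64,283*.64,.096)
o=plane(c,396.5*.64,208*.64,.056);ctr=P.mean(0)
print("pointer",a,b,"orange dir",np.degrees(np.arctan2(*(o-ctr)[1::-1])))
e=[plane(c,u*.64,v*.64,.055) for u,v in((253,182),(541,176))];print("front edge yaw",np.degrees(np.arctan2(*(e[1]-e[0])[1::-1]))-90)
E
```

```text
dial [0.52810211 0.24378744] [0.52999853 0.24395313 0.056     ] [0.52620569 0.24362174 0.056     ] 0.10811903371323656 0.10858488312524726
pointer [0.50920676 0.24023082 0.096     ] [0.52758736 0.24412154 0.096     ] orange dir -168.78445828058685
front edge yaw 11.343219275847403
```

>>> {"fn": "carry_out", "kwargs": {
  "gripper": [60,60,60,60,60,60],
  "delta_pos": [
    [-0.0011,-0.0017,0.038],
    [0,0,0.05],
    [0,0,0.04],
    [0,0,0.02],
    [0,0,0.01],
    [0,0,0]
  ],
  "yaw": [-1.2,0,0,0,0,0]
}}

```text
t: 7.98
ee_pos: [0.5303, 0.2441, 0.0907]
eef_rot: [-0.099, 0.995, 0.0, 0.0]
force: [-0.2, -0.2, -0.6]
finger_gap: 0.0512
grip_force: 0.0
```

>>> {"fn": "carry_out", "kwargs": {
  "gripper": [5,5,5,5,5,5,5],
  "delta_pos": [
    [0,0,0],
    [0,0,0],
    [0,0,0],
    [0,0,0],
    [0,0,0],
    [0,0,0],
    [0,0,0]
  ],
  "yaw": [0,0,0,0,0,0,0],
  "force": 40
}}

```text
t: 8.85
ee_pos: [0.5309, 0.2443, 0.0919]
eef_rot: [-0.099, 0.995, -0.0, 0.001]
force: [-0.9, -2.8, 6.3]
finger_gap: 0.0135
grip_force: 40.6
```

```bash
cat > st.py <<'E'
from h import *
from scipy.spatial.transform import Rotation as R
s=arm.state();M=R.from_quat(s["eef_rot"]).as_matrix()
print(s["t"],s["ee_pos"].round(4),"f",s["force"].round(1),"tq",s["torque"].round(3),s["finger_gap"],s["grip_force"],"y-angle",np.degrees(np.arctan2(M[1,1],M[0,1])))
E
python3 st.py
```

```text
8.85 [0.5309 0.2443 0.0919] f [-0.9 -2.8  6.3] tq [-0.297  0.206  0.033] 0.013466775110095731 40.580286383628845 y-angle 101.38337048926618
```

>>> {"fn": "carry_out", "kwargs": {
  "gripper": [5,5,5,5,5,5],
  "delta_pos": [
    [0,0,0],
    [0,0,0],
    [0,0,0],
    [0,0,0],
    [0,0,0],
    [0,0,0]
  ],
  "yaw": [5,5,5,5,3,0]
}}

```text
t: 9.6
ee_pos: [0.5309, 0.2432, 0.0919]
eef_rot: [0.101, 0.995, -0.001, 0.001]
force: [-1.2, -6.6, 8.0]
finger_gap: 0.0128
grip_force: 40.8
```

```bash
python3 st.py
```

```text
9.6 [0.5309 0.2432 0.0919] f [-1.2 -6.6  8. ] tq [-1.13   0.159  0.111] 0.012793285405100253 40.802468061447144 y-angle 78.3562602081301
```

>>> {"fn": "carry_out", "kwargs": {
  "gripper": [5,5,5,5,5,5],
  "delta_pos": [
    [0,0,0],
    [0,0,0],
    [0,0,0],
    [0,0,0],
    [0,0,0],
    [0,0,0]
  ],
  "yaw": [5,5,5,5,3,0]
}}

```text
t: 10.35
ee_pos: [0.5306, 0.2422, 0.0918]
eef_rot: [0.298, 0.955, -0.002, 0.001]
force: [-2.9, -10.3, 9.8]
finger_gap: 0.013
grip_force: 41.2
```

```bash
python3 st.py
```

```text
10.35 [0.5306 0.2422 0.0918] f [ -2.9 -10.3   9.8] tq [-1.757  0.536  0.16 ] 0.012956221119219381 41.20542883872986 y-angle 55.363689690996424
```

```bash
python3 - <<'E'
from h import *
c=arm.read_camera("wrist");cv2.imwrite("pics/w5.png",cv2.resize(c["image"][100:340,96:416],(800,600),interpolation=cv2.INTER_CUBIC))
import pickle;pickle.dump(c,open("w5.pkl","wb"))
E
```

```text
(no output)
```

View pics/w5.png

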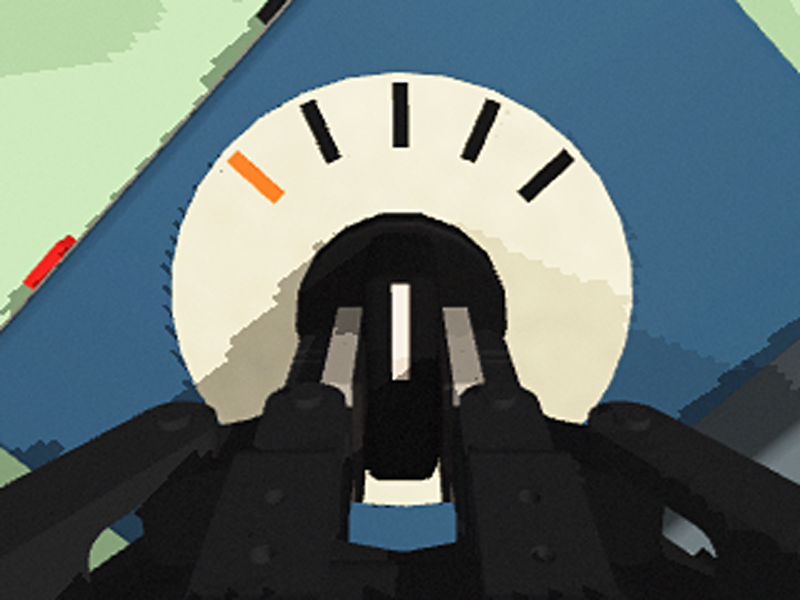

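The pointer is in line with the second black tick at (400,115), so the bar is following the gripper exactly. One more click to go, plus a slight lateral relief.

>>> {"fn": "carry_out", "kwargs": {
  "gripper": [5,5,5,5,5,5,5,5],
  "delta_pos": [
    [-0.0006,-0.0014,0],
    [0,0,0],
    [0,0,0],
    [0,0,0],
    [0,0,0],
    [0,0,0],
    [0,0,0],
    [0,0,0]
  ],
  "yaw": [4,4,4,4,4,2.5,0,0]
}}

```text
t: 11.4
ee_pos: [0.5298, 0.2413, 0.0918]
eef_rot: [0.478, 0.878, -0.001, 0.001]
force: [-5.4, -8.6, 10.5]
finger_gap: 0.0133
grip_force: 41.3
```

>>> {"fn": "carry_out", "kwargs": {
  "gripper": [5,5,5,5,5,5],
  "delta_pos": [
    [0,0,0],
    [0,0,0],
    [0,0,0],
    [0,0,0],
    [0,0,0],
    [0,0,0]
  ],
  "yaw": [0,0,0,0,0,0]
}}

```text
t: 12.15
ee_pos: [0.5297, 0.2413, 0.0918]
eef_rot: [0.478, 0.878, -0.001, 0.001]
force: [-4.7, -9.0, 11.2]
finger_gap: 0.013
grip_force: 41.3
```

```bash
python3 st.py && python3 - <<'E'
from h import *
c=arm.read_camera("wrist");cv2.imwrite("pics/w6.png",cv2.resize(c["image"][100:340,96:416],(800,600),interpolation=cv2.INTER_CUBIC))
d=arm.read_camera("scene")["image"];import pickle
print(np.abs(d[195:270,160:248].astype(int)-0).mean())
E
```

```text
12.15 [0.5297 0.2413 0.0918] f [-4.7 -9.  11.2] tq [-1.436  0.82   0.042] 0.013031671970041944 41.303733587265015 y-angle 32.89329787670713
105.94626262626262
```

View pics/w6.png

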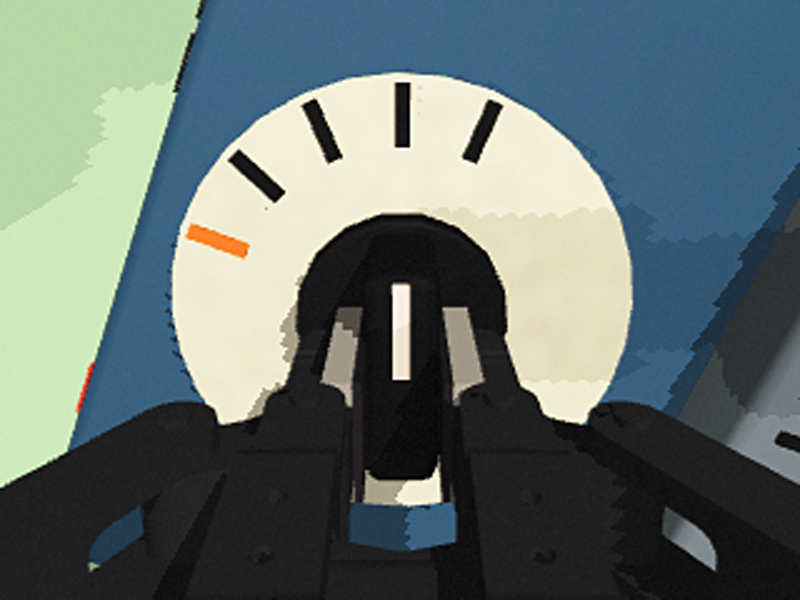

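The pointer is in line with the third black tick (402,115), with the orange tick at (218,241) and only one tick beyond. The selector is held steady at 41 N, so I'm handing in.

```bash
python3 -c "
from plant import arm
print(arm.close_job())"
```

```text
the job is handed in; nothing more can be done
None
```

I set the fader level with the green clip (about 0.3 mm off by the wrist camera), turned the selector to its third click, and handed the job in at about 12 s while still holding it with about 41 N; the hand-in returned no verdict.

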